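Open the battery charger and lay out cover and pack

TASK

Get the drone battery charger ready for use. Squeeze the two tabs on its clip-on cover together, lift the cover off and lay it feet-down on the bench between the charger and the radio transmitter, alongside the radio: parallel with the radio's side, level with the radio's middle and about 3 cm from it. Also lay the battery pack flat along the front of the charger, parallel with its front face, centred on it and about 3 cm away, and leave the radio and everything else on the bench where they are.

Things in the scene. Friction and masses are not known exactly. Their poses are not given: they have to be found in the camera images.
- charger: Battery charger, fixed: grey metal box 150 long (x) x 92 wide (y) x 55 mm high, with the white clip-on cover over the opening in its top. Its front is the 92 mm wide face on its -x side, towards the robot, with a dark display and a knob. Origin: centre of its underside. On the left or right half of the bench, turned up to 0.3 rad.
- charger_seat (a point): Where cover_grip lies while the cover is clipped on: over the charger's centre, 84 mm above the bench; the cover's plate then lies on the charger's top (plate top 60 mm above the bench), its axes agree with the charger's, and hooks hold it until both tabs are squeezed.
- cover_grip (a point): Midway between the cover's two tabs, 24 mm above its plate, 20 mm below the tab tops. Cover: white plastic plate 140 (x) x 64 (y) x 5 mm, 0.11 kg, on four 18 mm feet. The upright tabs, 36 long (x), 44 mm high, face out along +y and -y, 54 mm over their outer faces when free, 42 squeezed. Standing on the bench: this point at 47 mm, plate top at 23 mm. z up.
- tab_left (a joint): Squeeze tab on the cover's +y side: 0 = free, grows to 0.006 m as it is pushed inward; springs back. The hook lets go beyond about 0.003 to 0.005. Spring about 2 N at 0 and 5 N fully in.
- tab_right (a joint): The same for the tab on the -y side.
- battery_center (a point): Centre of the loose battery pack: grey block with black ends, 140 long (x) x 46 wide (y) x 44 mm high, about 0.4 kg, lying flat at the outer left or outer right of the bench; the centre is 22 mm over the bench. z up.
- radio: Radio transmitter, a loose black slab 120 deep (its x) x 150 wide (its y) x 38 mm high with two metal thumb sticks rising to 63 mm, about 0.6 kg. Origin: centre of its underside; z up. Its +y and -y sides are its left and right sides, seen from the robot. It stands on the other half of the bench from the charger. To be left where it is.
- mouse: Bystander: black computer mouse 108 x 60 x 35 mm, on the robot's side of the radio. Origin under its centre.
- spool: Bystander: metal spool, 90 mm across, 52 mm high, standing at the outer side opposite to the battery pack. Origin under its centre.
- screwdriver: Bystander: screwdriver 190 mm long, lying across behind the charger (beyond it from the robot).
There are look-alikes about, which are no part of the job. Leave any red look-alike of the part that bears battery_center alone.

How it is judged:
On the way, in this order (a step that is already met when the one before it is completed fails the run):
1. both tabs are squeezed in while the cover is still on the charger (value of joint each of tab_left, tab_right above 0.003 m and distance between cover_grip and charger_seat below 0.012 m), for 0.1 s.
2. the cover is lifted off the charger (distance between cover_grip and charger_seat above 0.04 m), for 0.1 s.
At the end, for the whole second after the job is handed in: At rest on the bench: cover on its feet, on the radio's charger side, gap to the radio 10 to 55 mm, level with its middle within 35 mm, parallel within 15 degrees; pack flat before the charger's front, gap 10 to 55 mm, centred within 30 mm, parallel within 15 degrees (height (world z) of cover_grip between 0.041 and 0.053 m and angle between each of cover_grip, battery_center's own z axis and vertical below 0.1 rad and x of cover_grip in the frame of radio between -0.035 and 0.035 m and (y of cover_grip in the frame of radio between 0.117 and 0.162 m or y of cover_grip in the frame of radio between -0.162 and -0.117 m) and horizontal distance between cover_grip and charger below 0.38 m and angle between the x axis of cover_grip and the x axis of radio, either way round below 0.26 rad and height (world z) of battery_center between 0.017 and 0.027 m and x of battery_center in the frame of charger between -0.153 and -0.108 m and y of battery_center in the frame of charger between -0.03 and 0.03 m and angle between the x axis of battery_center and the y axis of charger, either way round below 0.26 rad and linear speed of each of cover, battery below 0.02 m/s); the robot touches nothing.
It fails at once if the radio is shifted more than 25 mm (distance of radio from where it was at the start of the episode above 0.025 m).
It fails at once if the mouse is shifted more than 30 mm (distance of mouse from where it was at the start of the episode above 0.03 m).
It fails at once if the spool is shifted more than 30 mm (distance of spool from where it was at the start of the episode above 0.03 m).
It fails at once if the screwdriver is shifted more than 30 mm (distance of screwdriver from where it was at the start of the episode above 0.03 m).
It also fails if it takes over 69 s, if anything falls off the work surface, if the arm or the gripper's body presses on something with over 40 N, if the wrist force passes 120 N, or if a joint passes its speed limit or range.

ROBOT

A 6-joint arm with a two-finger parallel gripper is mounted at the origin on the work surface. World frame = base frame: x ahead of the robot, y to its left, z up, the work surface at z = 0. Lengths are in m, angles in rad, forces in N, time in s.
With the tool pointing down it reaches from about 0.35 to 0.85 m from the base axis. Payload 8.1 kg.
Tool frame: the origin (TCP) lies at the very end of the fingers, on their centre line; the grasp point (between the pads) lies 19 mm behind it; z points along the fingers, y is the direction in which the jaws open and shut (so a half turn about z gives the same grasp; the last joint's range is limited). The gripper opens to 93 mm and grips with 3 to 60 N. Pads are 15 mm wide; open, the fingers measure 128 mm over their backs; the gripper's body (75 mm by 188 mm) begins 65 mm behind the grasp point.
Start: joints at [-1.364, 0.13, 1.488, -0, 1.523, -0.085], TCP at [0.173, -0.575, 0.219] pointing down, gripper open.
Joint ranges: [-2.96, 2.96], [-0.89, 2.26], [0.02, 2.5], [-1.34, 4.48], [0, 2.73], [-2.66, 2.66]. Speed limits (rad/s): [2.39, 2.39, 2.79, 3.14, 3.14, 3.14].

INTERFACE

Orientations are given as a rotation vector (axis times angle).
In Python, from bench import read_state, imaging, job gives the robot as it stands.
- The arm moves only by the tool carry_out, never from a script. Its argument "plan" is a list that holds one entry, the list of rows, each a list of 7 numbers: the turn, a rotation vector about the tool's x, y, z in degrees, then the shift along the tool's x, y, z in mm, then the opening, from 0 (shut) to 1 (fully open). In form: [[[ax, ay, az, x, y, z, grip], ...]]. A call has 1 to 20 rows; each row is the pose to reach, as a shift and turn from the pose commanded when the call began, along the tool's axes at that moment; what a row does not reach only later rows make up. A row lasts 1/8 s, in which the tool goes at most 62.5 mm and 10.7 degrees, less where a joint would pass 70% of its speed; a pose out of reach is approached as far as the arm can. A call with a gripper value outside its range is refused whole. The fingers move at their own pace and stop on an object; the grip force is fixed at half the most. Time passes only in rows, so rows that repeat a pose let the fingers close. It gives the time, the measured TCP pose, the force and the opening at its end, in the units of the state.
- read_state(): the state, without advancing time (a new reading comes with each control period).
- imaging.camera(name): name is "scene" or "top" or "wrist"; returns a dict with "color" (420x560x3 uint8, blue, green, red), "intrinsics" (3x3 intrinsics, pixels), "rvec" (rotation vector, rad) and "tvec" (3), from world to camera coordinates, as OpenCV has them; the wrist camera has in their place "tool_from_camera" (4x4, takes a point from camera to tool coordinates, whose origin is the TCP and whose axes are the flange's). Camera axes: x right, y down, z forward; pixel columns grow to the right and rows downward; lengths in m; the calibration is good to about 2 mm. The wrist camera is an equidistant fisheye: a pixel r from the principal point sees the ray r / f radians off the axis. A picture is of the moment at which its call begins: read the wrist's pose just before it. There is no depth.
- job.sign_off(): hands the job in, once; it reports no verdict.
The state is a dict: "t": time; "joint_positions": joint angles; "qvel": joint speeds; "joint_torque": joint torques, N m; "eef_pos": TCP position; "orientation": TCP orientation; "contact_force": force on the tool from outside, world axes, zero at the start; "torque": the same for the moment, N m; "opening": opening from 0.0 (shut) to 1.0 (fully open).
Only numpy, scipy, OpenCV 4.12 (cv2) and the standard library are available. Lean on these libraries where they do the work, as an engineer would, in place of code of your own. Each camera call takes 0.05 s, during which the arm holds its last target.

## Working session

There is one attempt and no reset: what is moved stays moved. The work goes in short steps, Python scripts to look and compute and a tool call to move; the robot and the scene stay as the last step left them, time stands still between calls to the robot, and variables do not carry over. Pictures are saved under pics/ and viewed, and the job is handed in when it is done.

Besides the shell and the picture viewer there is one more tool, called after "Call:" as name(argument=value, ...) on one line, values as JSON. carry_out: Moves the arm, as the interface text tells. Its arguments: {"type":"object","properties":{"plan":{"type":"array","items":{"type":"array","items":{"type":"array","items":{"type":"number"}}}}},"required":["plan"]}

```bash
ls; mkdir -p pics; python3 - <<'E'
from bench import read_state, imaging, job
import cv2
s=read_state(); print(s)
for n in ("scene","top"):
    c=imaging.camera(n); cv2.imwrite(f"pics/{n}0.png",c["color"]); print(n,c["intrinsics"],c["rvec"],c["tvec"])
E
```

```text
pics
{'t': 0.0, 'joint_positions': array([-1.36438973e+00,  1.31157457e-01,  1.48928412e+00,  7.14274855e-07,
        1.52299425e+00, -8.54031699e-02]), 'qvel': array([ 4.27523942e-04,  2.18628288e-03,  1.27214189e-03, -5.80832862e-04,
        2.02826010e-03, -8.11118753e-05]), 'joint_torque': array([ 1.42466008e-03, -5.59844005e+01, -4.91753340e+01,  7.69097661e-02,
        3.52757424e-02, -1.25298811e-04]), 'eef_pos': array([ 0.1725137 , -0.57406677,  0.21758701]), 'orientation': array([-3.10639217e+00, -4.56481562e-01,  1.73839928e-04]), 'contact_force': array([0.57142903, 0.43402359, 0.51116942]), 'torque': array([ 0.0047917 , -0.05784372, -0.01366023]), 'opening': 1.0046903526324211}
scene [[390.0614464    0.         282.71653436]
 [  0.         390.0614464  204.04314998]
 [  0.           0.           1.        ]] [ 1.72146091  1.68351805 -0.80917865] [-0.0204187  -0.24947208  1.43886022]
top [[537.08965087   0.         286.2509171 ]
 [  0.         537.08965087 202.87790956]
 [  0.           0.           1.        ]] [ 2.22047584 -2.16980606  0.02880186] [1.13625542e-03 4.85629387e-01 1.48229729e+00]
```

View pics/scene0.png

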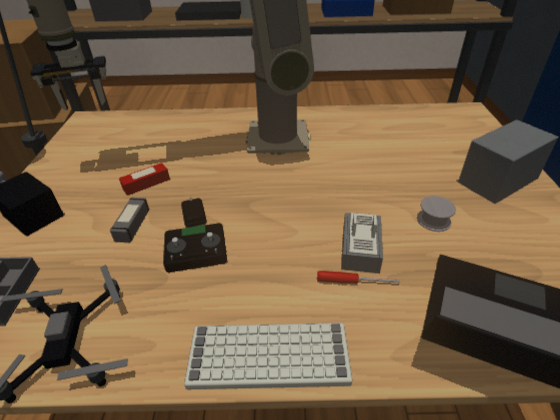

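View pics/top0.png

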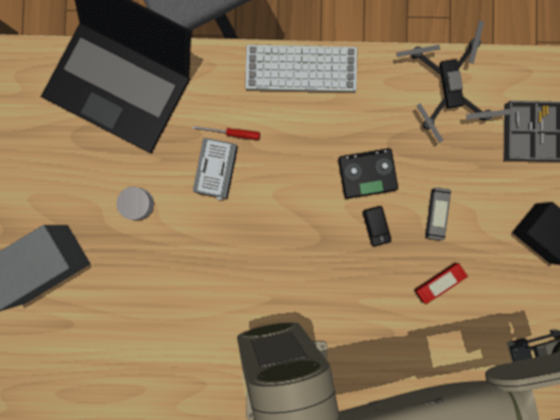

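The top view has +x up and +y left.
- **Battery:** the candidates are the grey pack with black ends at top (438,214) and the red look-alike at (441,283). I choose the grey one.
- **Charger and cover:** charger at (215,168), with the white cover on it.
- **Radio, mouse, spool:** radio at (368,173), mouse at (377,226), spool at (135,203).
- **Other white or grey things:** the keyboard at (300,68) and the grey box at (40,265). Neither is part of the job.

Next I check close crops.

```bash
cat > h.py <<'E'
import numpy as np, cv2
from bench import read_state, imaging
from scipy.spatial.transform import Rotation as R
def ray_plane(c,px,z):
    px=np.atleast_2d(np.float64(px)); K=c["intrinsics"]
    Rm=cv2.Rodrigues(np.float64(c["rvec"]))[0]; o=-Rm.T@np.ravel(c["tvec"])
    d=np.c_[(px[:,0]-K[0,2])/K[0,0],(px[:,1]-K[1,2])/K[1,1],np.ones(len(px))]@Rm
    return o+d*((z-o[2])/d[:,2])[:,None]
def proj(c,P):
    return cv2.projectPoints(np.float64(np.atleast_2d(P)),np.float64(c["rvec"]),np.float64(c["tvec"]),np.float64(c["intrinsics"]),None)[0][:,0]
E
python3 - <<'E'
import cv2, numpy as np
im=cv2.imread("pics/top0.png")
a=cv2.resize(im[125:210,180:270],None,fx=4.4,fy=4.4,interpolation=cv2.INTER_CUBIC)
b=cv2.resize(im[140:255,330:460],None,fx=3.25,fy=3.25,interpolation=cv2.INTER_CUBIC)
h=max(a.shape[0],b.shape[0]); f=lambda x:cv2.copyMakeBorder(x,0,h-x.shape[0],0,0,0)
o=np.hstack([f(a),f(b)]);o=o[:600,:]; print(o.shape); o=cv2.resize(o,(790,int(o.shape[0]*790/o.shape[1]))); cv2.imwrite("pics/crop0.png",o)
s=cv2.imread("pics/scene0.png"); cv2.imwrite("pics/crop1.png",cv2.resize(s[180:300,90:410],None,fx=2.5,fy=2.5,interpolation=cv2.INTER_CUBIC))
E
```

```text
(374, 818, 3)
```

View pics/crop0.png

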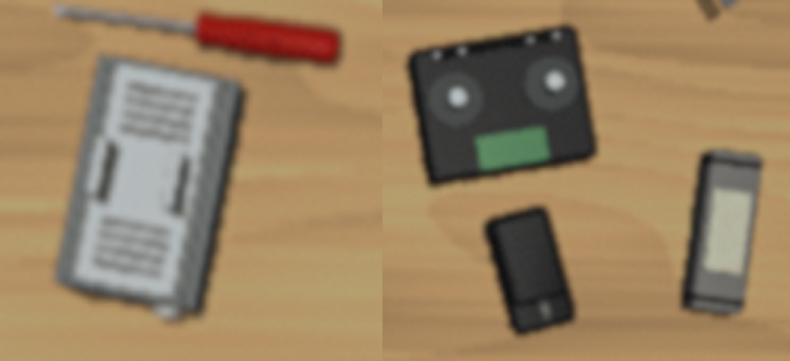

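View pics/crop1.png

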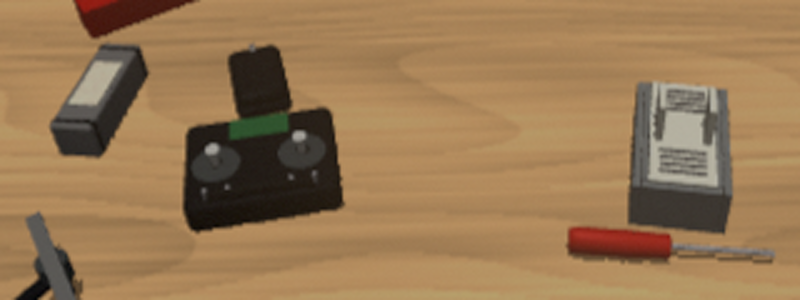

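The crops confirm it: the grey pack with black ends and cream label is the battery, and the white cover with two tabs sits on the charger. Now I measure them.

```bash
cat > meas.py <<'E'
from h import *
c=imaging.camera("top"); im=c["color"]; hsv=cv2.cvtColor(im,cv2.COLOR_BGR2HSV)
def rect(mask,box,z,name,show=True):
    x0,y0,x1,y1=box; m=np.zeros_like(mask); m[y0:y1,x0:x1]=mask[y0:y1,x0:x1]
    m=cv2.morphologyEx(m,cv2.MORPH_CLOSE,np.ones((5,5)))
    cs=cv2.findContours(m,cv2.RETR_EXTERNAL,cv2.CHAIN_APPROX_NONE)[0]; k=max(cs,key=cv2.contourArea)
    W=ray_plane(c,k[:,0,:],z)[:,:2]
    r=cv2.minAreaRect(np.float32(W*1000)); (cx,cy),(w,h),a=r
    if h>w: w,h,a=h,w,a+90
    print(name,"ctr",np.round([cx,cy],1),"LxW",round(w,1),round(h,1),"long axis deg",round((a+90)%180-90,1), "px",cv2.minAreaRect(k)[0])
    return r
sat=hsv[...,1]; val=hsv[...,2]
E
python3 - <<'E'
from meas import *
for p in [(215,150),(200,170),(235,165),(368,185),(430,200),(440,190),(300,200)]: print(p,hsv[p[1],p[0]])
white=((sat<60)&(val>150)).astype(np.uint8)*255
obj=((sat<70)|(val<75)).astype(np.uint8)*255
rect(white,(185,135,245,205),.060,"cover")
rect(obj,(185,139,245,205),.055,"charger")
rect(obj,(330,140,405,200),.038,"radio")
rect(obj,(420,180,460,250),.044,"battery")
rect(obj,(355,203,400,250),.03,"mouse")
rect(obj,(110,180,160,225),.052,"spool")
E
```

```text
(215, 150) [ 90   5 154]
(200, 170) [ 68   8 130]
(235, 165) [ 21 102 167]
(368, 185) [ 63  85 135]
(430, 200) [17 81 66]
(440, 190) [20  9 83]
(300, 200) [ 19 107 181]
cover ctr [570.1 212.3] LxW 152.7 66.8 long axis deg -9.7 px (212.57691955566406, 169.11538696289062)
charger ctr [571.3 207.6] LxW 157.5 95.9 long axis deg -9.7 px (214.61538696289062, 168.92308044433594)
radio ctr [ 570.1 -207.4] LxW 147.4 115.9 long axis deg -79.5 px (367.40924072265625, 173.3372344970703)
battery ctr [ 465. -398.] LxW 138.9 51.7 long axis deg -6.7 px (437.72210693359375, 213.4637451171875)
mouse ctr [ 427.7 -235.7] LxW 101.6 54.8 long axis deg 16.9 px (376.5283203125, 225.84906005859375)
spool ctr [474.2 421.4] LxW 98.1 86.7 long axis deg -88.7 px (135.0, 203.0)
```

```bash
cat >> h.py <<'E'
def down(yawdeg):
    """tool pointing down whose y axis (jaw) lies at world angle yawdeg"""
    a=np.radians(yawdeg); y=np.array([np.cos(a),np.sin(a),0]); z=np.array([0,0,-1.]); return np.c_[np.cross(y,z),y,z]
def go(p,yaw,verbose=True):
    s=read_state(); R0=R.from_rotvec(s["orientation"]).as_matrix()
    T=down(yaw); d=R0.T@(np.array(p)-s["eef_pos"])*1000; r=np.degrees(R.from_matrix(R0.T@T).as_rotvec())
    ya=np.degrees(np.arctan2(R0[1,1],R0[0,1]))
    print("t",round(s["t"],2),"pos",np.round(s["eef_pos"],4),"jaw yaw",round(ya,2),"j",np.round(s["joint_positions"],2),"F",np.round(s["contact_force"],1),"open",round(float(s["opening"]),3))
    print("ROW turn",np.round(r,1),"shift",np.round(d,1),"rows>=",max(np.linalg.norm(d)/62.5,np.linalg.norm(r)/10.7))
E
python3 - <<'E'
from h import *
s=read_state(); print(R.from_rotvec(s["orientation"]).as_matrix().round(3))
c=imaging.camera("wrist"); print(c["tool_from_camera"].round(4),c["intrinsics"])
for y in (80.3,-99.7): go([.55,.205,.30],y)
E
```

```text
[[ 0.958  0.288 -0.   ]
 [ 0.288 -0.958  0.001]
 [ 0.    -0.001 -1.   ]]
[[-7.000e-04 -9.544e-01 -2.986e-01  8.380e-02]
 [ 1.000e+00 -4.000e-04 -1.000e-03 -3.000e-04]
 [ 8.000e-04 -2.986e-01  9.544e-01 -1.662e-01]
 [ 0.000e+00  0.000e+00  0.000e+00  1.000e+00]] [[325.1922621    0.         284.39251862]
 [  0.         325.1922621  209.88730265]
 [  0.           0.           1.        ]]
t 0.2 pos [ 0.1725 -0.5743  0.218 ] jaw yaw -73.28 j [-1.36  0.13  1.49 -0.    1.52 -0.09] F [0.2 0.4 0.2] open 0.999
ROW turn [-0.000e+00 -1.000e-01 -1.536e+02] shift [ 585.7 -637.9  -81.2] rows>= 14.353530252028289
t 0.2 pos [ 0.1725 -0.5743  0.218 ] jaw yaw -73.28 j [-1.36  0.13  1.49 -0.    1.52 -0.09] F [0.2 0.4 0.2] open 0.999
ROW turn [-0.1  0.  26.4] shift [ 585.7 -637.9  -81.2] rows>= 13.916365434358145
```

Call:
carry_out(plan=[[[0,0,-153.6,586,-638,-81,1],[0,0,-153.6,586,-638,-81,1],[0,0,-153.6,586,-638,-81,1],[0,0,-153.6,586,-638,-81,1],[0,0,-153.6,586,-638,-81,1],[0,0,-153.6,586,-638,-81,1],[0,0,-153.6,586,-638,-81,1],[0,0,-153.6,586,-638,-81,1],[0,0,-153.6,586,-638,-81,1],[0,0,-153.6,586,-638,-81,1],[0,0,-153.6,586,-638,-81,1],[0,0,-153.6,586,-638,-81,1],[0,0,-153.6,586,-638,-81,1],[0,0,-153.6,586,-638,-81,1],[0,0,-153.6,586,-638,-81,1],[0,0,-153.6,586,-638,-81,1],[0,0,-153.6,586,-638,-81,1],[0,0,-153.6,586,-638,-81,1]]])

```text
t: 2.45
eef_pos: [0.5503, 0.2043, 0.3]
orientation: [0.268, 3.13, 0.0]
contact_force: [-0.8, -0.2, 0.2]
opening: 1.001
```

```bash
cat >> h.py <<'E'
def wrist():
    s=read_state(); c=imaging.camera("wrist")
    T=np.eye(4); T[:3,:3]=R.from_rotvec(s["orientation"]).as_matrix(); T[:3,3]=s["eef_pos"]
    c["W"]=T@c["tool_from_camera"]; return c
def wray(c,px,z):
    px=np.atleast_2d(np.float64(px)); K=c["intrinsics"]
    u=np.c_[px[:,0]-K[0,2],px[:,1]-K[1,2]]; r=np.linalg.norm(u,axis=1)+1e-9; th=r/K[0,0]
    d=np.c_[u/r[:,None]*np.sin(th)[:,None],np.cos(th)]@c["W"][:3,:3].T; o=c["W"][:3,3]
    return o+d*((z-o[2])/d[:,2])[:,None]
E
python3 - <<'E'
from h import *
import pickle
go([.57,.21,.30],80.3)
c=wrist(); cv2.imwrite("pics/w1.png",c["color"]); pickle.dump(c,open("w1.pkl","wb"))
c=imaging.camera("top"); cv2.imwrite("pics/top1.png",c["color"])
E
```

```text
t 2.45 pos [0.5503 0.2043 0.3   ] jaw yaw 80.21 j [ 0.27  0.08  1.4  -0.    1.67 -1.13] F [-0.8 -0.2  0.2] open 1.001
ROW turn [ 0.   0.  -0.1] shift [-18.5   9.    0. ] rows>= 0.3286353853755373
```

View pics/w1.png

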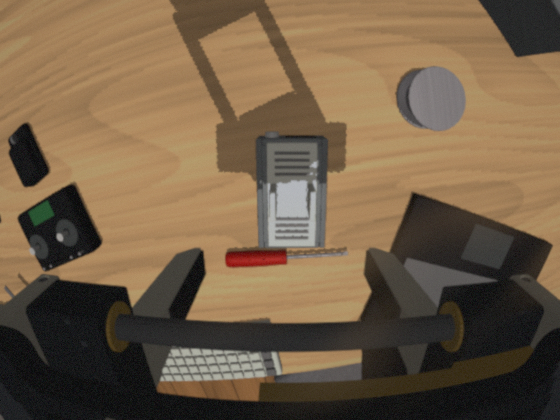

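The wrist view shows the charger at (260..327, 135..248), square to the view, with the screwdriver below it at (285,257). Zooming in to measure.

```bash
python3 - <<'E'
import cv2
im=cv2.imread("pics/w1.png"); cv2.imwrite("pics/w1c.png",cv2.resize(im[125:260,245:345],None,fx=4.4,fy=4.4,interpolation=cv2.INTER_CUBIC))
E
```

```text
(no output)
```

View pics/w1c.png

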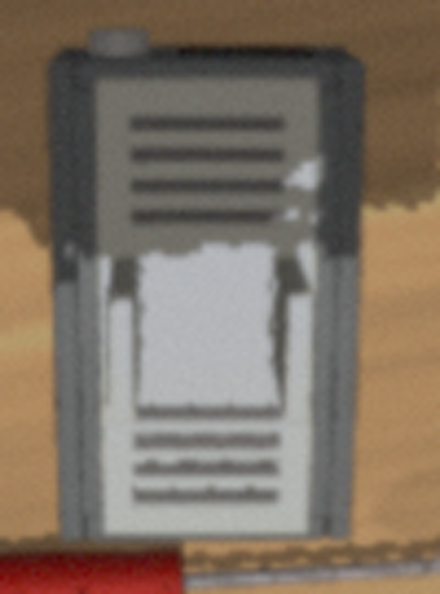

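```bash
python3 - <<'E'
from h import *
import pickle
c=pickle.load(open("w1.pkl","rb"))
z=np.array([(97,80),(322,80),(312,533),(104,533)],float); px=z/4.4+[245-.39,125-.39]
P=wray(c,px,.060); print(P.round(4)); print("ctr",P.mean(0)); 
print("L",np.linalg.norm(P[0]-P[3]),np.linalg.norm(P[1]-P[2]),"W",np.linalg.norm(P[0]-P[1]),np.linalg.norm(P[3]-P[2]))
d=(P[3]+P[2]-P[0]-P[1]); print("yaw",np.degrees(np.arctan2(d[1],d[0]))); d=P[0]-P[1]; print(np.degrees(np.arctan2(d[1],d[0])))
t=imaging.camera("top")
# radio corner points, from top0 corner fit
E
```

```text
[[0.503  0.1907 0.06  ]
 [0.5137 0.2536 0.06  ]
 [0.651  0.2306 0.06  ]
 [0.6398 0.1671 0.06  ]]
ctr [0.57686405 0.21049762 0.06      ]
L 0.13885582903420204 0.13921021169619216 W 0.06387908300849862 0.06450174430070836
yaw -9.648739448679564
-99.64264668608575
```

```bash
python3 - <<'E'
from h import *
go([.577,.2105,.07],80.35)
E
```

```text
t 2.6 pos [0.5503 0.2045 0.3   ] jaw yaw 80.25 j [ 0.27  0.08  1.4   0.    1.67 -1.13] F [ 0.7  0.4 -0.6] open 0.996
ROW turn [ 0.   0.  -0.1] shift [-25.1  10.4 230. ] rows>= 3.705843644491577
```

Call:
carry_out(plan=[[[0,0,-0.1,-25,10.4,60,1],[0,0,-0.1,-25,10.4,120,1],[0,0,-0.1,-25,10.4,160,1],[0,0,-0.1,-25,10.4,180,1],[0,0,-0.1,-25,10.4,180,1],[0,0,-0.1,-25,10.4,180,1]]])

```text
t: 3.35
eef_pos: [0.5783, 0.2114, 0.1223]
orientation: [0.262, 3.127, 0.002]
contact_force: [0.2, -0.8, 0.8]
opening: 1.002
```

```bash
python3 - <<'E'
from h import *
go([.577,.2105,.07],80.35)
c=wrist(); cv2.imwrite("pics/w2.png",c["color"])
E
```

```text
t 3.35 pos [0.5783 0.2114 0.1223] jaw yaw 80.41 j [ 0.27  0.23  1.55 -0.    1.35 -1.14] F [ 0.2 -0.8  0.8] open 1.002
ROW turn [0.1 0.2 0.1] shift [ 1.3 -1.2 52.3] rows>= 0.8373985802869761
```

View pics/w2.png

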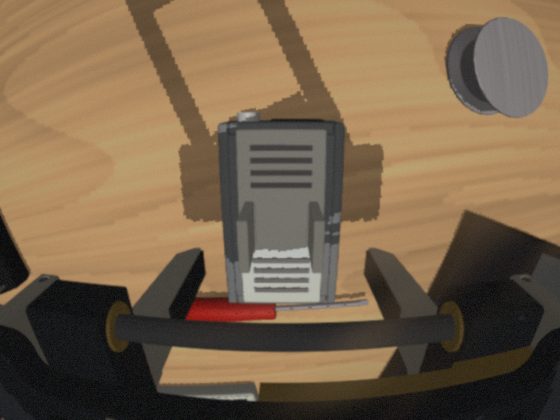

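The tabs, at columns 243 and 323, lie symmetrically between the fingers. Descend and squeeze.

Call:
carry_out(plan=[[[0,0,0,1,-1,25,1],[0,0,0,1,-1,45,1],[0,0,0,1,-1,52,1],[0,0,0,1,-1,52,1],[0,0,0,1,-1,52,0],[0,0,0,1,-1,52,0],[0,0,0,1,-1,52,0],[0,0,0,1,-1,52,0],[0,0,0,1,-1,52,0],[0,0,0,1,-1,52,0],[0,0,0,1,-1,52,0],[0,0,0,1,-1,52,0]]])

```text
t: 4.9
eef_pos: [0.576, 0.2103, 0.0683]
orientation: [0.262, 3.13, 0.0]
contact_force: [-1.5, -1.2, 5.7]
opening: 0.428
```

```bash
python3 - <<'E'
from h import *
go([.577,.2105,.17],80.35)
c=wrist(); cv2.imwrite("pics/w3.png",c["color"])
E
```

```text
t 4.9 pos [0.576  0.2103 0.0683] jaw yaw 80.42 j [ 0.27  0.28  1.6  -0.    1.26 -1.14] F [-1.5 -1.2  5.7] open 0.428
ROW turn [0.  0.  0.1] shift [  -1.1    0.4 -101.7] rows>= 1.6269443820543632
```

View pics/w3.png

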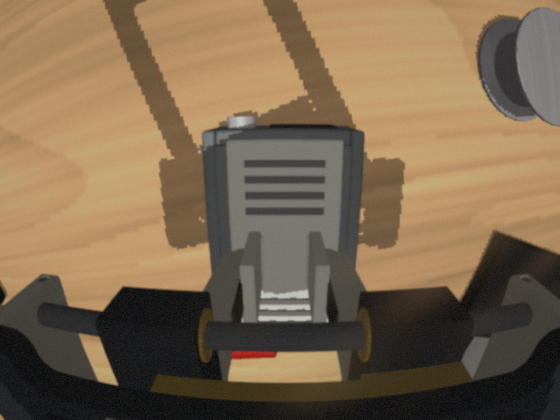

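The pads are on both tabs and the opening is about 40 mm, so the tabs are fully squeezed. Lift.

Call:
carry_out(plan=[[[0,0,0,0,0,0,0],[0,0,0,0,0,0,0],[0,0,0,0,0,-10,0],[0,0,0,0,0,-30,0],[0,0,0,0,0,-60,0],[0,0,0,0,0,-100,0],[0,0,0,0,0,-140,0],[0,0,0,0,0,-160,0],[0,0,0,0,0,-160,0]]])

```text
t: 6.08
eef_pos: [0.5766, 0.2105, 0.2298]
orientation: [0.262, 3.127, 0.002]
contact_force: [-0.1, -0.2, -1.8]
opening: 0.423
```

```bash
python3 - <<'E'
from h import *
go([.545,-.072,.25],100.5)
c=wrist(); cv2.imwrite("pics/w4.png",c["color"])
E
```

```text
t 6.08 pos [0.5766 0.2105 0.2298] jaw yaw 80.42 j [ 0.27  0.16  1.44  0.    1.54 -1.14] F [-0.1 -0.2 -1.8] open 0.423
ROW turn [  0.1   0.2 -20.1] shift [ -15.9 -283.8  -20.6] rows>= 4.559831701634318
```

View pics/w4.png

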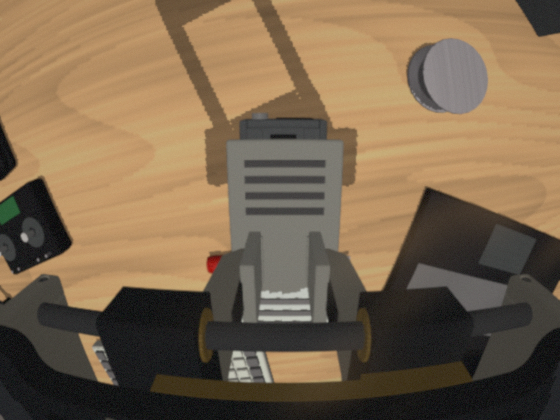

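The cover came off and hangs square in the grip. Carry it over to beside the radio.

Call:
carry_out(plan=[[[0,0,-10,-8,-60,-20,0],[0,0,-20,-16,-120,-20,0],[0,0,-20,-16,-180,-20,0],[0,0,-20,-16,-240,-20,0],[0,0,-20,-16,-275,-20,0],[0,0,-20,-16,-284,-20,0],[0,0,-20,-16,-284,-20,0],[0,0,-20,-16,-284,-20,0]]])

```text
t: 7.12
eef_pos: [0.544, -0.0712, 0.2469]
orientation: [0.287, -3.128, -0.001]
contact_force: [-0.1, -0.5, -1.2]
opening: 0.428
```

```bash
python3 - <<'E'
from h import *
import pickle
go([.545,-.072,.25],100.5)
c=wrist(); cv2.imwrite("pics/w5.png",c["color"]); pickle.dump(c,open("w5.pkl","wb"))
E
```

```text
t 7.12 pos [ 0.544  -0.0712  0.2469] jaw yaw 100.49 j [-0.22 -0.02  1.59  0.    1.57 -1.98] F [-0.1 -0.5 -1.2] open 0.428
ROW turn [ 0.1 -0.  -0. ] shift [-0.8 -1.  -3.1] rows>= 0.05360916601222991
```

View pics/w5.png

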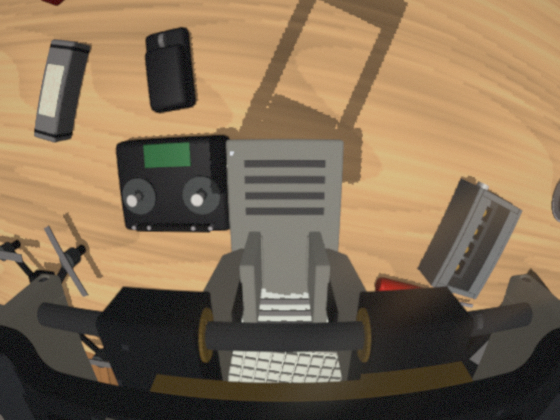

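```bash
python3 - <<'E'
import cv2
im=cv2.imread("pics/w5.png"); z=im[125:240,105:245].astype(float); z=(255*(z/255)**.5).astype('uint8'); cv2.imwrite("pics/w5c.png",cv2.resize(z,None,fx=5,fy=5,interpolation=cv2.INTER_CUBIC))
E
```

```text
(no output)
```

View pics/w5c.png

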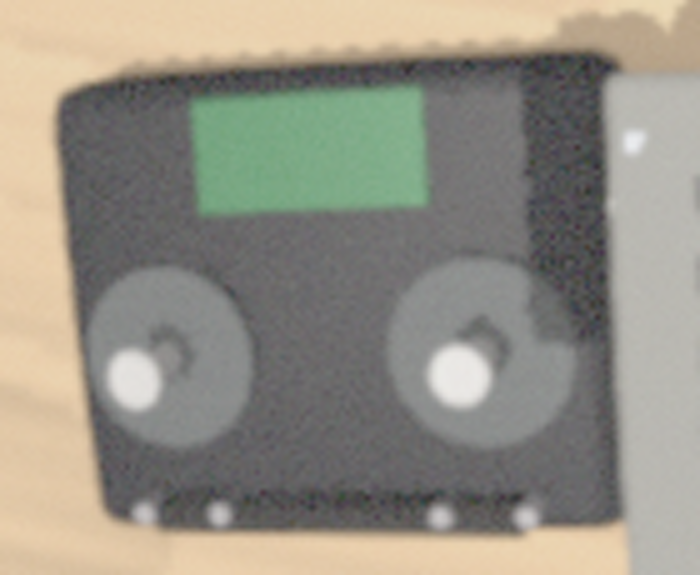

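```bash
python3 - <<'E'
from h import *
import pickle
c=pickle.load(open("w5.pkl","rb"))
f=lambda z,h=.038: wray(c,np.array(z,float)/5+[105-.4,125-.4],h)
ang=lambda d: np.degrees(np.arctan2(d[1],d[0]))
G=f([(191,99),(424,86),(429,205),(198,215)]); D=f([(170,357),(482,352)]); L=f([(61,110),(103,505)]); B=f([(110,522),(610,522)]); T=f([(80,85),(500,62)])
print("green",G.mean(0),ang(G[1]-G[0]),ang(G[2]-G[3]),ang(G[3]-G[0]),ang(G[2]-G[1]))
print("disc mid",D.mean(0),ang(D[1]-D[0])); print("L",L,ang(L[1]-L[0])); print("Bk",B,ang(B[1]-B[0])); print("front",T,ang(T[1]-T[0]))
a=np.radians(10.3); x=np.array([np.cos(a),np.sin(a)]); y=np.array([-np.sin(a),np.cos(a)]); o=np.array([.570,-.207])
for n,P in zip("GDLBT",(G,D,L,B,T)): print(n,((P[:,:2]-o)@np.c_[x,y]).round(4).tolist())
E
```

```text
green [ 0.53424028 -0.2177602   0.038     ] 100.6047860529376 100.93179783459762 9.3621353555626 9.810797830707472
disc mid [ 0.5844896 -0.2092977  0.038    ] 100.69392121295644
L [[ 0.53295728 -0.28731696  0.038     ]
 [ 0.63706317 -0.26964476  0.038     ]] 9.634244438327414
Bk [[ 0.64156434 -0.2674361   0.038     ]
 [ 0.61446806 -0.13058272  0.038     ]] 101.19942955978851
front [[ 0.52595558 -0.28226824  0.038     ]
 [ 0.50601002 -0.17229514  0.038     ]] 100.27985867680853
G [[-0.0514, -0.0347], [-0.0517, 0.0266], [-0.023, 0.0264], [-0.0223, -0.0351]]
D [[0.0141, -0.0472], [0.0136, 0.0375]]
L [[-0.0508, -0.0724], [0.0548, -0.0736]]
B [[0.0596, -0.0723], [0.0574, 0.0672]]
T [[-0.0568, -0.0662], [-0.0568, 0.0456]]
```

Call:
carry_out(plan=[[[0,0,0,-1,-1,50,0],[0,0,0,-1,-1,100,0],[0,0,0,-1,-1,145,0],[0,0,0,-1,-1,175,0],[0,0,0,-1,-1,195,0],[0,0,0,-1,-1,206,0],[0,0,0,-1,-1,210,0],[0,0,0,-1,-1,210,0],[0,0,0,-1,-1,210,0]]])

```text
t: 8.3
eef_pos: [0.5461, -0.0734, 0.0387]
orientation: [-0.285, 3.127, -0.001]
contact_force: [1.2, 0.3, -1.2]
opening: 0.426
```

```bash
python3 - <<'E'
from h import *
go([.545,-.073,.0315],100.4)
c=imaging.camera("scene"); cv2.imwrite("pics/s6.png",cv2.resize(c["color"][140:300,120:400],None,fx=2.8,fy=2.8,interpolation=cv2.INTER_CUBIC))
E
```

```text
t 8.3 pos [ 0.5461 -0.0734  0.0387] jaw yaw 100.42 j [-0.23  0.16  1.8   0.    1.18 -1.98] F [ 1.2  0.3 -1.2] open 0.426
ROW turn [-0.   0.1  0. ] shift [1.  0.6 7.2] rows>= 0.1172542594305418
```

View pics/s6.png

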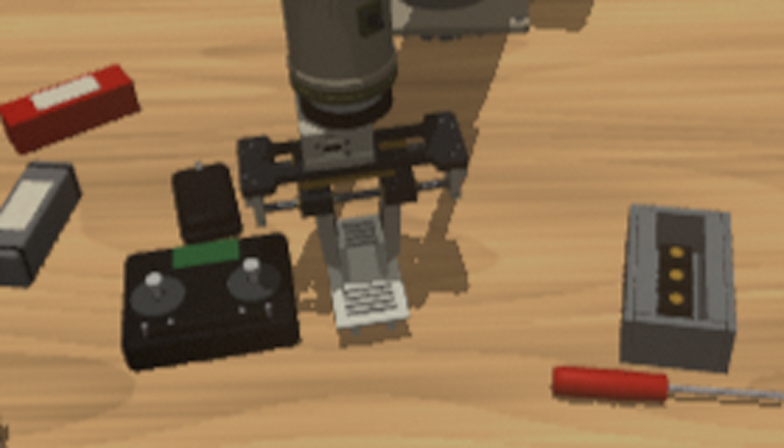

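The cover hovers level beside the radio with a clear gap. Lower the last 7 mm, release with a limited opening, and lift.

Call:
carry_out(plan=[[[0,0,0,1,0,3,0],[0,0,0,1,0,6,0],[0,0,0,1,0,7.5,0],[0,0,0,1,0,7.5,0],[0,0,0,1,0,7.5,0]]])

```text
t: 8.98
eef_pos: [0.5444, -0.0736, 0.0312]
orientation: [-0.285, 3.129, -0.0]
contact_force: [-5.3, 0.7, 9.9]
opening: 0.426
```

Call:
carry_out(plan=[[[0,0,0,0,0,0,0.72],[0,0,0,0,0,0,0.72],[0,0,0,0,0,0,0.72],[0,0,0,0,0,0,0.72]]])

```text
t: 9.48
eef_pos: [0.5441, -0.0734, 0.0298]
orientation: [0.285, -3.128, -0.0]
contact_force: [-0.3, 0.3, -0.6]
opening: 0.714
```

Call:
carry_out(plan=[[[0,0,0,0,0,-15,0.72],[0,0,0,0,0,-50,0.72],[0,0,0,0,0,-100,0.72],[0,0,0,0,0,-160,0.72],[0,0,0,0,0,-215,0.72],[0,0,0,0,0,-215,0.72],[0,0,0,0,0,-215,0.72]]])

```text
t: 10.35
eef_pos: [0.5443, -0.0735, 0.2457]
orientation: [-0.285, 3.128, -0.0]
contact_force: [-0.3, -1.1, -0.4]
opening: 0.72
```

```bash
python3 - <<'E'
from h import *
import pickle
go([.46,-.39,.25],-96.7)
c=wrist(); cv2.imwrite("pics/w7.png",c["color"]); pickle.dump(c,open("w7.pkl","wb"))
E
```

```text
t 10.35 pos [ 0.5443 -0.0735  0.2457] jaw yaw 100.42 j [-0.23 -0.02  1.59  0.    1.57 -1.98] F [-0.3 -1.1 -0.4] open 0.72
ROW turn [-1.000e-01 -0.000e+00 -1.629e+02] shift [ 140.1 -296.1   -4.4] rows>= 15.222409627205078
```

View pics/w7.png

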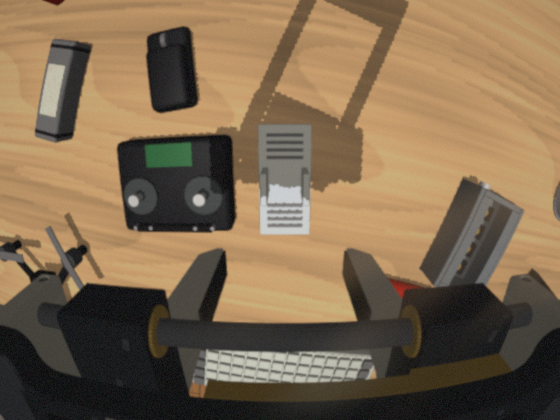

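The cover stands free at (285,178), parallel with the radio and with a clear gap. Next, the battery.

```bash
python3 - <<'E'
from h import *
go([.466,-.40,.25],83.3)
E
```

```text
t 10.4 pos [ 0.5437 -0.0733  0.2444] jaw yaw 100.42 j [-0.23 -0.02  1.59  0.    1.57 -1.98] F [-0.7  0.4  0.2] open 0.717
ROW turn [ 0.  -0.1 17.1] shift [ 135.5 -307.2   -5.6] rows>= 5.372982040545504
```

Call:
carry_out(plan=[[[0,0,8,25,-57,-5,1],[0,0,17,50,-113,-5,1],[0,0,17,75,-170,-5,1],[0,0,17,100,-227,-5,1],[0,0,17,120,-272,-5,1],[0,0,17.1,135.5,-307,-5,1],[0,0,17.1,135.5,-307,-5,1],[0,0,17.1,135.5,-307,-5,1]]])

```text
t: 11.4
eef_pos: [0.4661, -0.3989, 0.2485]
orientation: [-0.183, -3.134, -0.004]
contact_force: [-0.2, 0.7, 0.1]
opening: 1.008
```

```bash
python3 - <<'E'
from h import *
import pickle
go([.466,-.40,.25],83.3)
c=wrist(); im=c["color"]; pickle.dump(c,open("w8.pkl","wb"))
cv2.imwrite("pics/w8.png",im)
E
```

```text
t 11.4 pos [ 0.4661 -0.3989  0.2485] jaw yaw 83.31 j [-0.79  0.16  1.4   0.    1.58 -2.25] F [-0.2  0.7  0.1] open 1.008
ROW turn [ 0.1 -0.1  0. ] shift [ 0.  -1.1 -1.5] rows>= 0.02950139823587809
```

View pics/w8.png

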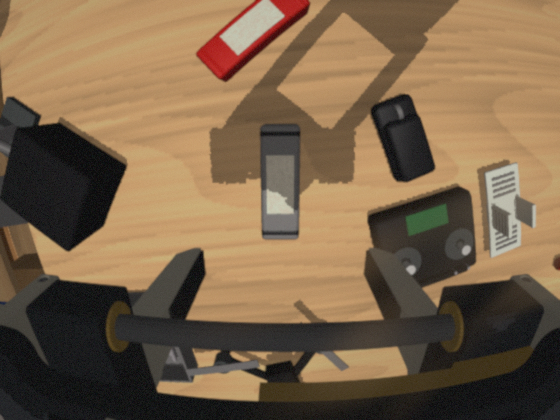

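```bash
python3 - <<'E'
import cv2
im=cv2.imread("pics/w8.png"); z=im[115:250,240:320].astype(float); z=(255*(z/255)**.5).astype('uint8'); cv2.imwrite("pics/w8c.png",cv2.resize(z,None,fx=4.4,fy=4.4,interpolation=cv2.INTER_CUBIC))
E
```

```text
(no output)
```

View pics/w8c.png

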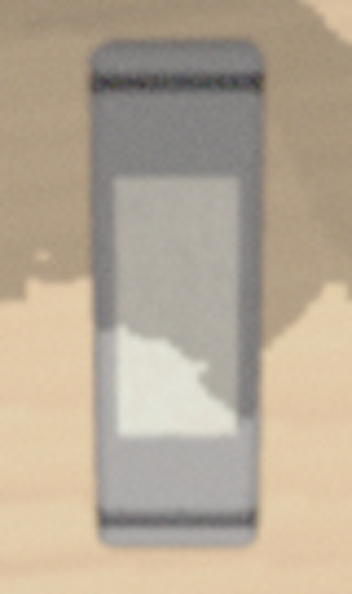

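```bash
python3 - <<'E'
from h import *
import pickle
c=pickle.load(open("w8.pkl","rb"))
for z in ([(91,42),(265,42),(255,546),(98,546)],[(113,177),(240,177),(237,436),(118,436)]):
    P=wray(c,np.array(z,float)/4.4+[240-.4,115-.4],.044); print("ctr",P.mean(0).round(4),"L",np.linalg.norm(P[0]-P[3]).round(4),"W",np.linalg.norm(P[0]-P[1]).round(4),np.linalg.norm(P[3]-P[2]).round(4))
    d=P[3]+P[2]-P[0]-P[1]; print(np.degrees(np.arctan2(d[1],d[0])))
go([.4655,-.400,.007],83.3)
E
```

```text
ctr [ 0.4653 -0.4032  0.044 ] L 0.1386 W 0.0447 0.044
-7.091861737332747
ctr [ 0.4668 -0.4034  0.044 ] L 0.0708 W 0.0331 0.0324
-6.7148650439191435
t 11.45 pos [ 0.4665 -0.3986  0.249 ] jaw yaw 83.36 j [-0.79  0.16  1.4   0.    1.58 -2.25] F [-0.3 -0.2 -1.1] open 0.998
ROW turn [ 0.1 -0.1  0.1] shift [  0.5  -1.9 242. ] rows>= 3.872004630095581
```

Call:
carry_out(plan=[[[0,0,0,0,-4.5,55,1],[0,0,0,0,-4.5,110,1],[0,0,0,0,-4.5,160,1],[0,0,0,0,-4.5,200,1],[0,0,0,0,-4.5,225,1],[0,0,0,0,-4.5,238,1],[0,0,0,0,-4.5,240,1],[0,0,0,0,-4.5,240,1],[0,0,0,0,-4.5,240,0],[0,0,0,0,-4.5,240,0],[0,0,0,0,-4.5,240,0],[0,0,0,0,-4.5,240,0],[0,0,0,0,-4.5,240,0],[0,0,0,0,-4.5,240,0],[0,0,0,0,-4.5,240,0]]])

```text
t: 13.32
eef_pos: [0.4659, -0.4043, 0.0101]
orientation: [-0.183, -3.136, -0.0]
contact_force: [-0.4, 0.8, 0.3]
opening: 0.493
```

```bash
python3 - <<'E'
from h import *
go([.466,-.403,.010],83.3)
E
```

```text
t 13.32 pos [ 0.4659 -0.4043  0.0101] jaw yaw 83.32 j [-0.8   0.36  1.61  0.    1.16 -2.25] F [-0.4  0.8  0.3] open 0.493
ROW turn [ 0. -0.  0.] shift [0.1 1.3 0.1] rows>= 0.02037056299213028
```

Call:
carry_out(plan=[[[0,0,0,0,0,-10,0],[0,0,0,0,0,-40,0],[0,0,0,0,0,-80,0],[0,0,0,0,0,-130,0],[0,0,0,0,0,-170,0],[0,0,0,0,0,-180,0],[0,0,0,0,0,-180,0]]])

```text
t: 14.2
eef_pos: [0.4659, -0.4043, 0.1896]
orientation: [-0.183, -3.136, -0.0]
contact_force: [-0.0, -0.6, -5.9]
opening: 0.496
```

```bash
python3 - <<'E'
from h import *
go([.4488,.2323,.19],-9.65)
E
```

```text
t 14.2 pos [ 0.4659 -0.4043  0.1896] jaw yaw 83.32 j [-0.8   0.19  1.48 -0.    1.48 -2.25] F [-0.  -0.6 -5.9] open 0.496
ROW turn [-0. -0. 93.] shift [ 9.100e+01  6.303e+02 -3.000e-01] rows>= 10.189098574961546
```

Call:
carry_out(plan=[[[0,0,6,6,40,0,0],[0,0,14,13,90,0,0],[0,0,23,21,145,0,0],[0,0,32,29,200,0,0],[0,0,41,37,255,0,0],[0,0,50,45,310,0,0],[0,0,59,53,365,0,0],[0,0,68,61,420,0,0],[0,0,76,69,475,0,0],[0,0,83,76,530,0,0],[0,0,89,84,580,0,0],[0,0,93,89,615,0,0],[0,0,93,91,630,0,0],[0,0,93,91,630,0,0],[0,0,93,91,630,0,0],[0,0,93,91,630,0,0]]])

```text
t: 16.2
eef_pos: [0.4491, 0.2308, 0.1899]
orientation: [2.402, 2.024, -0.001]
contact_force: [-0.3, -0.4, -4.3]
opening: 0.493
```

```bash
python3 - <<'E'
from h import *
go([.4488,.2323,.011],-9.65)
c=wrist(); cv2.imwrite("pics/w9.png",c["color"])
E
```

```text
t 16.2 pos [0.4491 0.2308 0.1899] jaw yaw -9.75 j [ 0.37 -0.11  1.79 -0.    1.47  0.54] F [-0.3 -0.4 -4.3] open 0.493
ROW turn [-0.   0.  -0.1] shift [  1.5  -0.5 178.9] rows>= 2.8626681339964266
```

View pics/w9.png

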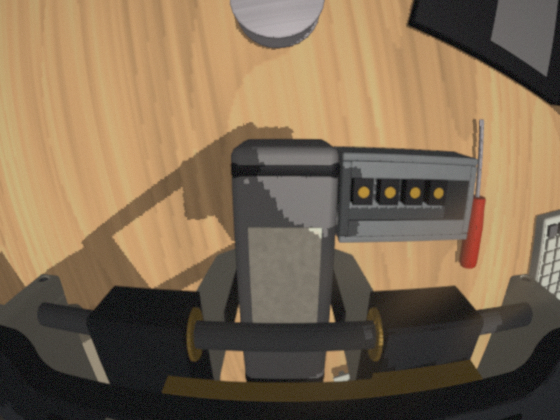

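Call:
carry_out(plan=[[[0,0,0,1.5,-1,40,0],[0,0,0,1.5,-1,80,0],[0,0,0,1.5,-1,115,0],[0,0,0,1.5,-1,140,0],[0,0,0,1.5,-1,158,0],[0,0,0,1.5,-1,170,0],[0,0,0,1.5,-1,175,0],[0,0,0,1.5,-1,178,0],[0,0,0,1.5,-1,179,0],[0,0,0,1.5,-1,179,0],[0,0,0,1.5,-1,179,0]]])

```text
t: 17.62
eef_pos: [0.4484, 0.2337, 0.0115]
orientation: [2.401, 2.026, 0.001]
contact_force: [0.1, 0.1, -5.0]
opening: 0.492
```

```bash
python3 - <<'E'
from h import *
go([.4488,.2323,.010],-9.65)
c=wrist(); cv2.imwrite("pics/w10.png",c["color"])
E
```

```text
t 17.62 pos [0.4484 0.2337 0.0115] jaw yaw -9.68 j [0.38 0.09 1.94 0.   1.12 0.55] F [ 0.1  0.1 -5. ] open 0.492
ROW turn [ 0. -0. -0.] shift [-1.3  0.6  1.5] rows>= 0.0336258954129292
```

View pics/w10.png

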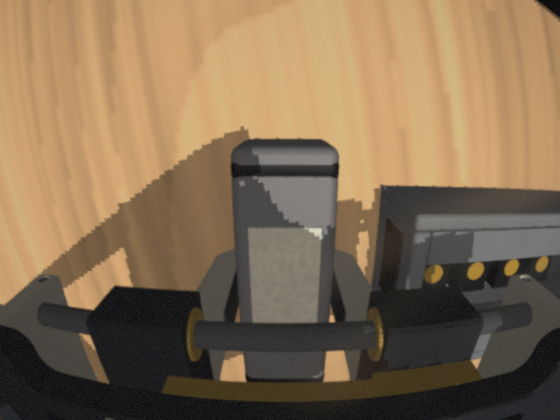

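The pack is parallel with the front face, with a gap. Lower 1.5 mm, open partly, and lift.

Call:
carry_out(plan=[[[0,0,0,-1,0,1,0],[0,0,0,-1,0,2,0],[0,0,0,-1,0,2,0],[0,0,0,-1,0,2,0.6],[0,0,0,-1,0,2,0.6],[0,0,0,-1,0,2,0.6],[0,0,0,-1,0,2,0.6]]])

```text
t: 18.55
eef_pos: [0.4481, 0.2326, 0.0092]
orientation: [2.401, 2.026, 0.0]
contact_force: [0.5, -0.4, 0.5]
opening: 0.599
```

Call:
carry_out(plan=[[[0,0,0,0,0,-15,0.6],[0,0,0,0,0,-50,0.6],[0,0,0,0,0,-100,0.6],[0,0,0,0,0,-150,0.6],[0,0,0,0,0,-200,0.6],[0,0,0,0,0,-230,0.6],[0,0,0,0,0,-230,0.6],[0,0,0,0,0,-230,0.6]]])

```text
t: 19.55
eef_pos: [0.4476, 0.2324, 0.2386]
orientation: [-2.401, -2.026, 0.001]
contact_force: [-0.5, -0.2, 0.2]
opening: 0.604
```

```bash
python3 - <<'E'
from h import *
go([.37,.05,.30],80)
c=wrist(); cv2.imwrite("pics/w11.png",c["color"])
c=imaging.camera("top"); cv2.imwrite("pics/top11.png",c["color"])
E
```

```text
t 19.55 pos [0.4476 0.2324 0.2386] jaw yaw -9.68 j [ 0.38 -0.14  1.72  0.    1.56  0.55] F [-0.5 -0.2  0.2] open 0.604
ROW turn [ -0.   -0.  -89.7] shift [-192.9  -45.9  -61.3] rows>= 8.381244666810408
```

View pics/w11.png

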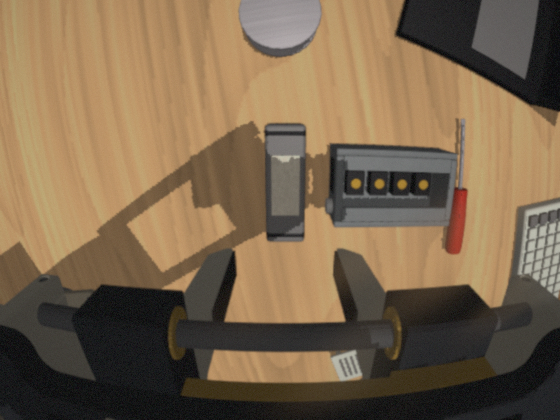

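View pics/top11.png

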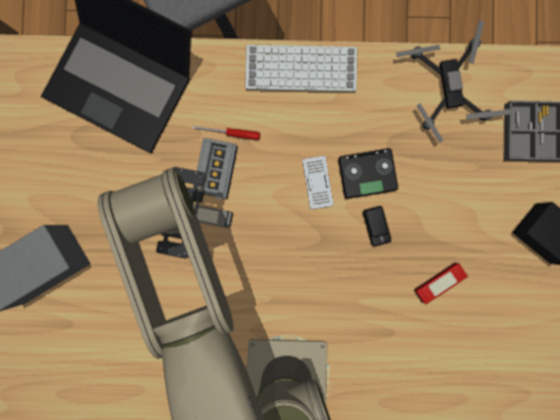

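Call:
carry_out(plan=[[[0,0,0,30,-40,-40,0.6],[0,0,0,60,-80,-40,0.6],[0,0,0,90,-125,-40,0.6],[0,0,0,120,-170,-40,0.6],[0,0,0,150,-210,-40,0.6],[0,0,0,165,-230,-40,0.6],[0,0,0,165,-230,-40,0.6],[0,0,0,165,-230,-40,0.6]]])

```text
t: 20.65
eef_pos: [0.2492, 0.4331, 0.2781]
orientation: [2.4, 2.025, -0.003]
contact_force: [0.4, 0.2, 0.3]
opening: 0.603
```

```bash
python3 - <<'E'
from meas import *
cv2.imwrite("pics/top12.png",cv2.resize(im[120:260,180:410],None,fx=3.4,fy=3.4,interpolation=cv2.INTER_CUBIC))
white=((sat<60)&(val>140)).astype(np.uint8)*255
obj=((sat<70)|(val<75)).astype(np.uint8)*255
rect(white,(298,145,334,215),.023,"cover")
rect(obj,(338,140,405,200),.038,"radio")
rect(obj,(355,203,400,250),.03,"mouse")
rect(obj,(185,201,245,235),.044,"battery")
rect(obj,(185,139,245,198),.055,"charger")
rect(obj,(110,180,160,225),.052,"spool")
a=np.radians(10.4); o=np.array([.571,-.209])
print(read_state()["eef_pos"])
E
```

```text
cover ctr [544.3 -72.1] LxW 141.6 65.2 long axis deg 10.6 px (317.35137939453125, 182.1081085205078)
radio ctr [ 570.3 -207.4] LxW 147.4 116.3 long axis deg -79.5 px (367.408935546875, 173.27154541015625)
mouse ctr [ 427.7 -235.7] LxW 101.6 54.8 long axis deg 16.9 px (376.5283203125, 225.84906005859375)
battery ctr [446.  226.2] LxW 131.0 44.2 long axis deg 80.1 px (207.076904296875, 215.1154022216797)
charger ctr [573.6 207.1] LxW 152.7 95.9 long axis deg -9.6 px (214.78846740722656, 168.0576934814453)
spool ctr [474.2 421.4] LxW 98.0 86.7 long axis deg -88.7 px (135.0, 203.0)
[0.24956065 0.43305031 0.27843616]
```

View pics/top12.png

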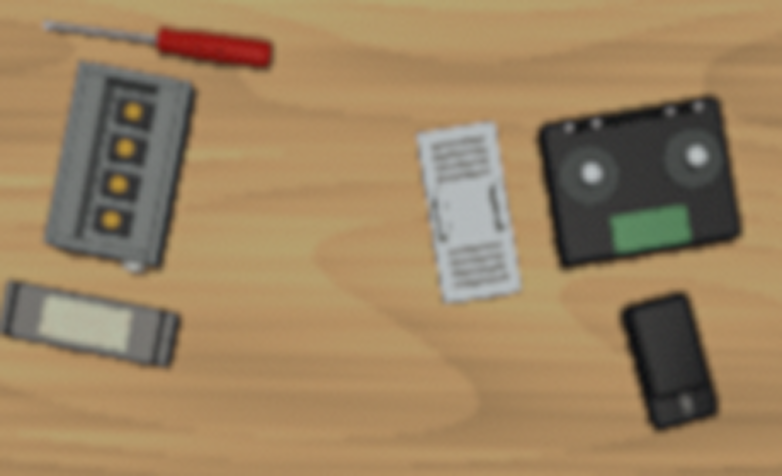

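```bash
python3 - <<'E'
from meas import *
obj=((sat<70)|(val<75)).astype(np.uint8)*255
rect(obj,(172,200,245,235),.044,"battery")
o=np.array([.577,.2105]);a=np.radians(-9.65);x=np.array([np.cos(a),np.sin(a)]);y=np.array([-x[1],x[0]])
z=np.array([(12,283),(180,313),(170,367),(5,334)],float)/3.4+[180-.35,120-.35]
P=ray_plane(c,z,.044)[:,:2]; print(P.mean(0),np.linalg.norm(P[0]-P[1]),np.linalg.norm(P[0]-P[3])); print((P.mean(0)-o)@x,(P.mean(0)-o)@y)
s=read_state(); print(s["t"],s["contact_force"].round(1))
E
```

```text
battery ctr [446.8 230.9] LxW 140.5 44.2 long axis deg 80.1 px (205.34613037109375, 214.76922607421875)
[0.44622289 0.22737646] 0.13680198551343095 0.0411288509786046
-0.13175561336089336 -0.005284390783361527
20.75 [ 0.6 -0.6 -0.5]
```

```bash
python3 -c "
from bench import job; print(job.sign_off())"
```

```text
the job is handed in; nothing more can be done
None
```

The cover is off the charger and lying beside the radio, and the battery pack is lying along the charger's front. I handed the job in at about 21 s of the 69 s; sign-off gave no verdict.

I squeezed both tabs until the gripper opening was about 40 mm with the cover still seated. Then I lifted the cover, set it on its feet beside the radio, and moved the grey pack. The red look-alike was left alone.

| Last check (top camera) | Measured | Allowed |
|---|---|---|
| Cover along the radio's x | about −2 mm | ±35 mm |
| Cover along the radio's y | about +139 mm (gap about 3 cm) | 117 to 162 mm |
| Cover to radio angle | within 1° | 15° |
| Pack along the charger's x | about −131 mm (gap about 3 cm) | −153 to −108 mm |
| Pack off the charger's centre line | −2 to −5 mm | ±30 mm |
| Pack to charger front angle | under 1° | 15° |

- **Bystanders:** the radio, mouse and spool measured the same as at the start to within 0.3 mm. I checked the screwdriver only by eye, and it looked unmoved.
- **Heights:** I did not measure the resting heights directly. They follow from the tool height at release and from the cover and pack looking flat in the pictures.
- **Disagreements:** estimates of the radio's sideways centre differed by up to about 5 mm. Estimates of the charger's and pack's positions differed by about 3 to 5 mm. My first pack outline was clipped and I redid it. All of these are well inside the limits.

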